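# Load the water carbonator and give it one charge

### The arm

A 7-joint arm with a two-finger parallel gripper is mounted at the origin on the work surface. World frame = base frame: x ahead of the robot, y to its left, z up, the work surface at z = 0. Lengths are in m, angles in rad, forces in N, time in s.
With the tool pointing down it reaches from about 0.4 to 0.85 m from the base axis. Payload 10.4 kg.
Tool frame: the origin (TCP) lies between the finger pads; the fingertips stand 19 mm ahead of it and the grasp point (between the pads) is the TCP; z points along the fingers, y is the line along which they close (so a half turn about z gives the same grasp; the last joint's range is limited). The gripper opens to 85 mm and grips with 20 to 120 N. Pads are 22 mm wide; open, the fingers measure 114 mm over their backs; the gripper's body (76 mm by 85 mm) begins 54 mm behind the grasp point. The pads swing forward as they close: fully open they stand 13 mm farther back than shut.
Start: joints at [1.252, 0.332, -0.065, 1.46, 0.022, 1.35, -0.088], TCP at [0.182, -0.598, 0.25] pointing down, gripper open.
Joint ranges: [-2.6, 2.6], [-0.5, 2.12], [-1.47, 1.34], [0.16, 2.42], [-1.27, 4.41], [0.06, 2.06], [-2.6, 2.6]. Speed limits (rad/s): [2.22, 2.22, 2.79, 2.79, 3.14, 3.14, 3.14].

### API

Orientations are given as a unit quaternion [w, x, y, z].
In Python, from station import arm, read_camera, camera_model gives the robot as it stands.
- The arm moves only by the tool step_arm, never from a script. Its argument "plan" is a list of rows, each a list of 3 entries, a list of its own where there are three numbers: the turn, a rotation vector about the tool's x, y, z in units of 6 degrees (1.0 is 6 degrees), then the shift along the tool's x, y, z in units of 40 mm (1.0 is 40 mm), then the opening, from 0 (shut) to 1 (fully open). In form: [[[rx, ry, rz], [tx, ty, tz], claw], ...]. A call has 1 to 12 rows; each row is the pose to reach, as a shift and turn from the pose commanded when the call began, along the tool's axes at that moment; what a row does not reach only later rows make up. A row lasts 1/8 s, in which the tool goes at most 62.5 mm and 10.7 degrees, less where a joint would pass 70% of its speed; a pose out of reach is approached as far as the arm can. A call with a gripper value outside its range is refused whole. The fingers move at their own pace and stop on an object; the grip force is fixed at half the most. Time passes only in rows, so rows that repeat a pose let the fingers close. It gives the time, the measured TCP pose, the force and the opening at its end, in the units of the state.
- arm.sense(): the state, without advancing time (a new reading comes with each control period).
- read_camera(name): name is "side" or "top"; returns the picture (480x640x3 uint8, red, green, blue); there is no depth.
- camera_model(name): a dict with "intrinsics" (3x3 intrinsics, pixels), "cam_to_world" (4x4, takes a point from camera to world coordinates). Camera axes: x right, y down, z forward; pixel columns grow to the right and rows downward; lengths in m; the calibration is good to about 2 mm. A picture is of the moment at which its call begins. camera_model takes no time and is no camera call.
- arm.hand_in(): hands the job in, once; it reports no verdict.
The state is a dict: "time": time; "joint_positions": joint angles; "qvel": joint speeds; "tau": joint torques, N m; "position": TCP position; "tcp_rot": TCP orientation; "wrist_force": force on the tool from outside, world axes, zero at the start; "torque": the same for the moment, N m; "grip_width": finger opening in m.
Only numpy, scipy, OpenCV 4.12 (cv2) and the standard library are available. Lean on these libraries where they do the work, as an engineer would, in place of code of your own. Each camera call takes 0.05 s, during which the arm holds its last target. There are 200 camera calls.

### The job

Put the blue bottle with the black cap into the carbonator's tilted metal cup so that it sits right down on the cup's floor (set it in, do not drop it), then swing bottle and cup back until they stand fully upright under the head. After that, push the lever with the yellow paddle all the way down, hold it down for about a second, and ease it back up slowly under control, never letting it snap back. Leave the oil bottle, the jar and the bowl where they are.

Things in the scene. Friction and masses are not known exactly. Their poses are not given: they have to be found in the camera images.
- bottle: Blue round water bottle with black cap, 200 mm tall, loose, 0.25 to 0.45 kg, starts standing on the worktop. Origin: centre of the underside, z along its axis to the cap. Body 64 mm in diameter up to 118 mm, shoulder narrowing to a 28 mm neck at 148 mm, cylindrical cap 34 mm in diameter from 155 to 200 mm above the underside (good to grip).
- machine: White and black table carbonator, fixed. Origin: on the worktop, straight below the hinge line of its cup; x axis from its front (robot side) to its back, z up. In its frame: foot 150 mm wide (y), x -65 to 120 mm, 16 mm high; two posts 14 mm wide at y -45 and 45, x 62 to 108 mm, carry a head x -10 to 110, y -52 to 52, z 268 to 318 mm; lever on its left (+y) side.
- cup (a joint): Tilt of the cup (rad): 0 upright (hard stop), up to 0.7 with its mouth leaning towards the machine's front (-x of the machine). Hinge along the machine's y axis, 45 mm above the worktop, through the centre of the cup's underside. Stiff (0.5 N m of friction): it stays where it is left, bottle in it too, and gives way if pushed askew. Starts at 0.40 to 0.56.
- head_edge (a point): Middle of the lower front edge of the head, 268 mm above the worktop, at x -10 mm in the machine's frame. The head overhangs the cup, 17 mm over the top of the standing bottle: the bottle cannot be put into an upright cup from above, only while the cup leans out.
- cup_floor (a point): Centre of the inner floor of the steel holder cup, 6 mm along the cup's axis from the hinge line; its z axis is the cup's axis (out of the mouth). The cup's bore is 68 mm in diameter, flaring to 78 mm over the last 12 mm at the mouth; walls 4 mm; the rim is 79 mm from the inner floor.
- lever (a joint): Sprung lever (rad): 0 at rest, arm rising 0.4 rad above level towards the machine's front; grows as the paddle is pushed down; 0.75 fully down (hard stop, arm 0.35 rad below level). Takes about 2 N at the paddle at first, 6 N at the end; snaps up if let go. Its hinge line is along the machine's y axis at x 85, z 190 mm.
- lever_paddle (a point): Centre of the upper face of the yellow paddle (44 x 46 mm, 14 mm thick) at the lever's end: 170 mm from the lever's hinge line along the arm and 7 mm above the arm's centre line; at y 120 mm in the machine's frame.
- oil: Green oil bottle with yellow cap, 190 mm tall, 56 mm in diameter, loose; bystander. Origin: centre of the underside.
- jar: Amber jar with brass lid, 110 mm tall, 70 mm in diameter, loose; bystander. Origin: centre of the underside.
- bowl: Red bowl, 150 mm in diameter, 55 mm high, loose; bystander. Origin: centre of the underside.
Mind the look-alikes: they are no part of the job. What is meant by the bottle is not brown, and is the larger of those in its own colour.

How it is judged:
On the way, in this order (a step that is already met when the one before it is completed fails the run):
1. the bottle is seated on the floor of the cup and both stand upright (distance between bottle and cup_floor below 0.012 m and angle between bottle's own z axis and vertical below 0.09 rad and value of joint cup below 0.06 rad), for 0.3 s.
2. with the bottle standing in place the lever is held fully down (over 0.70 rad) for half a second (all of step 1 and value of joint lever above 0.7 rad), for 0.5 s.
At the end, for the whole second after the job is handed in: The bottle stands at rest in the cup with its underside within 12 mm of the cup's floor point, leaning less than 0.09 rad, the cup within 0.06 rad of upright, the lever back at rest (below 0.05 rad) (all of step 1 and value of joint lever below 0.05 rad and linear speed of bottle below 0.02 m/s); the robot touches nothing.
It fails at once if the lever snaps back (faster than 1.2 rad/s upwards) (velocity of joint lever below -1.2 rad/s).
It fails at once if the bottle is dropped (moves faster than 0.5 m/s while the fingers do not touch it) (linear speed of bottle above 0.5 m/s and contact force between the fingers and bottle below 0.2 N).
It fails at once if the oil bottle, the jar or the bowl is moved by more than 30 mm or tipped (distance of any of oil, jar, bowl from where it was at the start of the episode above 0.03 m or angle between any of oil, jar, bowl's own z axis and vertical above 0.5 rad).
It also fails if it takes over 69 s, if anything falls off the work surface, if the arm or the gripper's body presses on something with over 40 N, if the wrist force passes 120 N, or if a joint passes its speed limit or range.

## Working session

There is one attempt and no reset: what is moved stays moved. The work goes in short steps, Python scripts to look and compute and a tool call to move; the robot and the scene stay as the last step left them, time stands still between calls to the robot, and variables do not carry over. Pictures are saved under pics/ and viewed, on a budget of 10 in all, crops included, one or two more only if the job needs it, and the job is handed in when it is done.

Besides the shell and the picture viewer there is one more tool, called after "Call:" as name(argument=value, ...) on one line, values as JSON. step_arm: Moves the arm, as the interface text tells. Its arguments: {"type":"object","properties":{"plan":{"type":"array","items":{"type":"array"}}},"required":["plan"]}

```bash
mkdir -p pics; ls
python3 - <<'E'
from station import arm, read_camera, camera_model
import cv2, numpy as np
np.set_printoptions(precision=4,suppress=True)
for n in("side","top"):
    cv2.imwrite(f"pics/{n}0.png",read_camera(n)[:,:,::-1]); m=camera_model(n); print(np.array(m["intrinsics"]),np.array(m["cam_to_world"]))
s=arm.sense()
for k in s: print(k,s[k])
E
```

```text
pics
[[495.7748   0.     321.1293]
 [  0.     495.7748 248.6057]
 [  0.       0.       1.    ]] [[ 0.9652 -0.1685  0.2     0.3405]
 [-0.2609 -0.6704  0.6946 -0.6529]
 [ 0.0171 -0.7226 -0.691   0.8692]
 [ 0.      0.      0.      1.    ]]
[[505.8055   0.     318.7531]
 [  0.     505.8055 235.3324]
 [  0.       0.       1.    ]] [[-0.0116 -0.9878  0.1551  0.3749]
 [-0.9997  0.015   0.0205  0.0292]
 [-0.0226 -0.1548 -0.9877  1.3045]
 [ 0.      0.      0.      1.    ]]
time 0.1
joint_positions [ 1.2524  0.3328 -0.0647  1.4608  0.0216  1.3499 -0.0885]
qvel [ 0.0016 -0.0018 -0.0008 -0.003  -0.0013 -0.0002 -0.0027]
tau [  0.0014 -62.675    0.0493 -39.2429   0.0163   0.007   -0.    ]
position [ 0.1821 -0.5976  0.2496]
tcp_rot [-0.0006  0.9891  0.1474 -0.0001]
wrist_force [-0.6641  0.3801  0.8944]
torque [ 0.0073  0.0423 -0.0338]
grip_width 0.08565125931756183
```

View pics/side0.png

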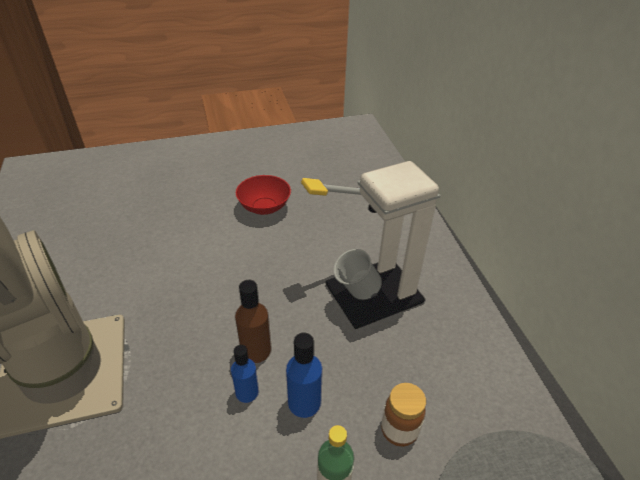

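View pics/top0.png

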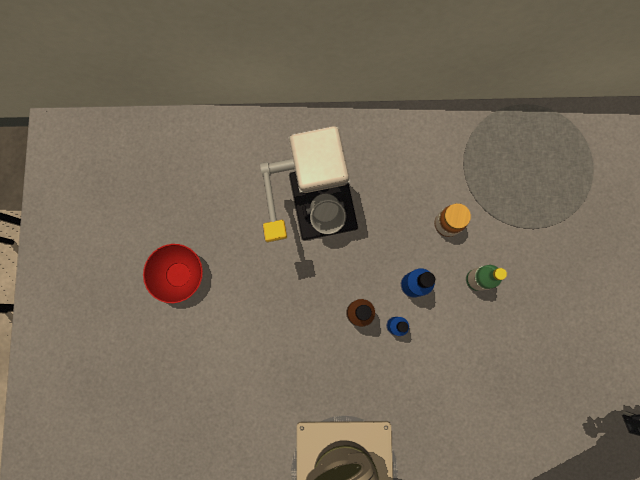

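Lookalikes: the brown bottle (side 252,325; top 362,312), the small blue bottle (side 245,378; top 398,326) and the large blue bottle (side 304,380; top 420,282). The target is the large blue one. I'll check that with one close crop per camera, which also serves for measuring.

Run:
```python
import cv2
t=cv2.imread("pics/top0.png")[120:345,245:445]; s=cv2.imread("pics/side0.png")[155:425,230:450]
a=cv2.resize(t,None,fx=600/225,fy=600/225,interpolation=cv2.INTER_CUBIC)
cv2.imwrite("pics/top0c.png",a); cv2.imwrite("pics/side0c.png",cv2.resize(s,None,fx=600/270,fy=600/270,interpolation=cv2.INTER_CUBIC))
```

```text
(no output)
```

View pics/top0c.png

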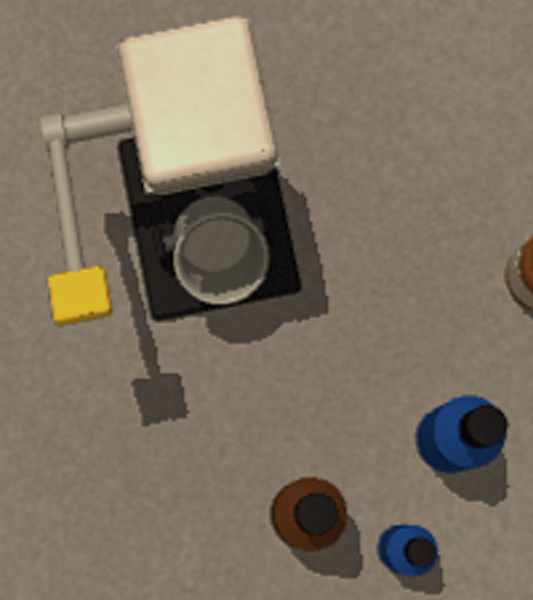

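View pics/side0c.png

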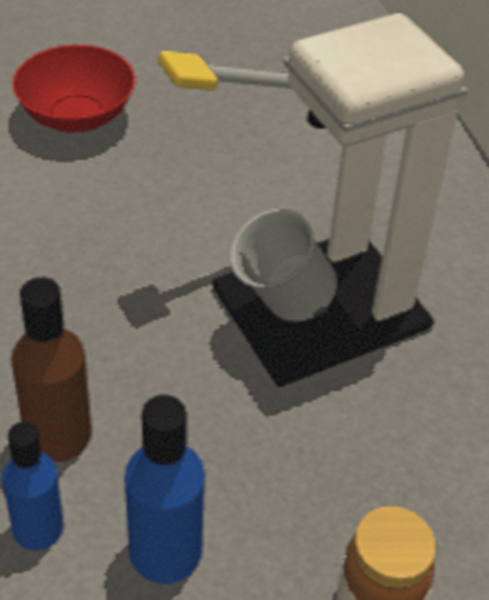

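The crops confirm the target: the large blue bottle with black cap (top crop 486,427 is the cap, side crop 165,407 is the cap top). Next I'll fit the machine pose, cup tilt and bottle position.

```bash
cat > h.py <<'E'
from station import arm, read_camera, camera_model
import cv2, numpy as np
from scipy.optimize import least_squares
from scipy.spatial.transform import Rotation as R
np.set_printoptions(precision=4,suppress=True)
CM={n:(np.array(camera_model(n)["intrinsics"]),np.linalg.inv(np.array(camera_model(n)["cam_to_world"]))) for n in("side","top")}
def proj(n,P):
    K,T=CM[n]; p=K@(T[:3,:3]@np.asarray(P)+T[:3,3]); return p[:2]/p[2]
def tri(obs,z=None):
    f=lambda p:np.concatenate([proj(n,p)-uv for n,uv in obs]+([[3000*(p[2]-z)]] if z is not None else []))
    r=least_squares(f,[.4,0,.1]); return r.x,r.fun
def tc(x,y): return np.array([245+x/2.6667,120+y/2.6667])
def sc(x,y): return np.array([230+x/2.2222,155+y/2.2222])
def mach(x,y,yaw,P):
    c,s=np.cos(yaw),np.sin(yaw); return np.array([x+c*P[0]-s*P[1],y+s*P[0]+c*P[1],P[2]])
def pose():
    s=arm.sense(); q=s["tcp_rot"]; return np.array(s["position"]),R.from_quat([q[1],q[2],q[3],q[0]]),s
E
python3 - <<'E'
from h import *
O=[("top",tc(153,320),(-.065,.075,.016)),("top",tc(300,291),(-.065,-.075,.016)),
("top",tc(120,40),(.11,.052,.318)),("top",tc(246,16),(.11,-.052,.318)),("top",tc(274,153),(-.01,-.052,.318)),("top",tc(146,182),(-.01,.052,.318)),
("side",sc(283,382),(-.065,-.075,.008)),("side",sc(432,320),(.12,-.075,.012)),("side",sc(214,284),(-.065,.075,.016)),
]
def lev(q,a=.17,b=.007):
    t=.4-q; return (.085-a*np.cos(t)-b*np.sin(t)*-1*-1, .12, .19+a*np.sin(t)+b*np.cos(t))
O.append(("top",tc(79,293),lev(0))); O.append(("side",sc(187,69),lev(0)))
f=lambda v:np.concatenate([proj(n,mach(*v,P))-uv for n,uv,P in O])
r=least_squares(f,[.7,0,0],loss="soft_l1"); print("machine",r.x,"\n",f(r.x).reshape(-1,2))
v=r.x
C=[("top",tc(221,255)),("side",sc(274,250))]
rim=lambda t:mach(*v,(-.085*np.sin(t),0,.045+.085*np.cos(t)))
for t in np.arange(.36,.62,.04): print("tilt",t,np.concatenate([proj(n,rim(t))-uv for n,uv in C]))
print("bottle",tri([("top",tc(486,427)),("side",sc(165,405))],.2))
print("base",tri([("side",sc(163,548))],0))
for n,z,uv in(("oil",.19,(501,274)),("jar",.11,(457,216)),("brown",.17,(365,313)),("smallblue",.13,(402,327))): print(n,tri([("top",np.array(uv))],z)[0])
E
```

```text
machine [0.6453 0.0388 0.1937] 
 [[-0.5857 -0.5521]
 [ 1.196  -1.5885]
 [-2.4428 -2.4681]
 [ 0.1225 -3.788 ]
 [ 2.1499  0.5205]
 [-0.5729  0.2113]
 [-1.8973  2.2493]
 [ 2.4202  0.709 ]
 [-1.865  -2.6247]
 [ 0.4214  0.9868]
 [-0.9961 -1.012 ]]
tilt 0.36 [-0.6806 -3.6041  2.9728 -3.7896]
tilt 0.39999999999999997 [-0.4034 -2.2252  1.626  -2.9147]
tilt 0.43999999999999995 [-0.131  -0.8591  0.2971 -2.0057]
tilt 0.4799999999999999 [ 0.1363  0.4915 -1.0115 -1.0642]
tilt 0.5199999999999999 [ 0.3979  1.8242 -2.2972 -0.0922]
tilt 0.5599999999999998 [ 0.6533  3.1364 -3.5577  0.9086]
tilt 0.5999999999999999 [ 0.9021  4.4256 -4.7905  1.9362]
bottle (array([ 0.4499, -0.1796,  0.2001]), array([-1.2607, -1.638 , -1.0061,  1.4775,  0.1961]))
base (array([ 0.4483, -0.1805,  0.    ]), array([-0.,  0.,  0.]))
oil [ 0.4582 -0.3452  0.19  ]
jar [ 0.6042 -0.277   0.11  ]
brown [ 0.3775 -0.0475  0.17  ]
smallblue [ 0.345  -0.1335  0.13  ]
```

```bash
cat >> h.py <<'E'
V=(.6453,.0388,.1937)
def Rt(th,yaw=None):
    yaw=V[2] if yaw is None else yaw
    c,s=np.cos(yaw),np.sin(yaw); R0=np.array([[c,s,0],[s,-c,0],[0,0,-1.]])
    return R.from_rotvec(-th*np.array([-s,c,0]))*R.from_matrix(R0)
def go(P,th,yaw=None,q=None):
    p,r,s=pose()
    return "turn",(r.inv()*Rt(th,yaw)).as_rotvec()/np.radians(6),"shift",r.inv().apply(np.array(P)-p)/.04
E
python3 - <<'E'
from h import *
O=[("top",tc(153,320),(-.065,.075,.016)),("top",tc(300,291),(-.065,-.075,.016)),
("top",tc(274,153),(-.01,-.052,.318)),("top",tc(146,182),(-.01,.052,.318)),
("side",sc(283,382),(-.065,-.075,.008)),("side",sc(432,320),(.12,-.075,.012)),("side",sc(214,284),(-.065,.075,.016)),
("top",tc(79,293),(-.0689,.12,.2626)),("side",sc(187,69),(-.0689,.12,.2626))]
f=lambda v:np.concatenate([proj(n,mach(*v,P))-uv for n,uv,P in O])
r=least_squares(f,[.7,0,0],loss="soft_l1"); print("machine",r.x,"\n",f(r.x).reshape(-1,2))
print(go((.4495,-.18,.30),0))
E
```

```text
machine [0.6452 0.0401 0.2178] 
 [[-0.3418  0.0566]
 [ 1.131  -2.3323]
 [ 1.486  -0.0167]
 [-0.965   0.8604]
 [-1.0528  2.0232]
 [ 2.0331 -0.8422]
 [-2.4535 -2.3113]
 [ 0.375  -0.2644]
 [ 0.2528 -1.2094]]
('turn', array([-0.0118,  0.0012,  0.9751]), 'shift', array([ 9.4378, -8.0386, -1.2503]))
```

Call:
step_arm(plan=[[[0, 0, 0], [0, 0, -1.25], 1], [[0, 0, 0.82], [1.2, -1, -1.25], 1], [[0, 0, 0.82], [2.3, -2, -1.25], 1], [[0, 0, 0.82], [3.4, -3, -1.25], 1], [[0, 0, 0.82], [4.5, -4, -1.25], 1], [[0, 0, 0.82], [5.6, -5, -1.25], 1], [[0, 0, 0.82], [6.7, -6, -1.25], 1], [[0, 0, 0.82], [7.8, -7, -1.25], 1], [[0, 0, 0.82], [9, -7.7, -1.25], 1], [[0, 0, 0.82], [9.44, -8.04, -1.25], 1], [[0, 0, 0.82], [9.44, -8.04, -1.25], 1], [[0, 0, 0.82], [9.44, -8.04, -1.25], 1]])

```text
time: 1.6
position: [0.449, -0.1811, 0.3001]
tcp_rot: [0.0, 0.995, 0.104, -0.0]
wrist_force: [0.3, -0.5, 0.4]
grip_width: 0.0854
```

```bash
sed -i 's/^V=.*/V=(.6452,.0395,.21)/' h.py
python3 - <<'E'
from h import *
p,r,s=pose(); print(p,r.as_matrix(),s["joint_positions"],s["wrist_force"]); print(go((.4495,-.18,.178),0))
a=read_camera("side")[270:430,220:400,::-1]; cv2.imwrite("pics/s1.png",cv2.resize(a,None,fx=3,fy=3))
print([(proj("side",x)-[220,270])*3 for x in(p,(.4495,-.18,.2))])
E
```

```text
[ 0.449  -0.1811  0.3001] [[ 0.9783  0.2072 -0.0006]
 [ 0.2072 -0.9783 -0.0002]
 [-0.0007  0.     -1.    ]] [ 0.7627  0.0226 -0.4769  1.7194  0.0109  1.4027 -1.078 ] [ 0.3125 -0.4821  0.3765]
('turn', array([ 0.0003,  0.0063, -0.0121]), 'shift', array([ 0.0193, -0.0253,  3.0514]))
[array([247.2254,  89.4856]), array([249.2265, 207.0373])]
```

View pics/s1.png

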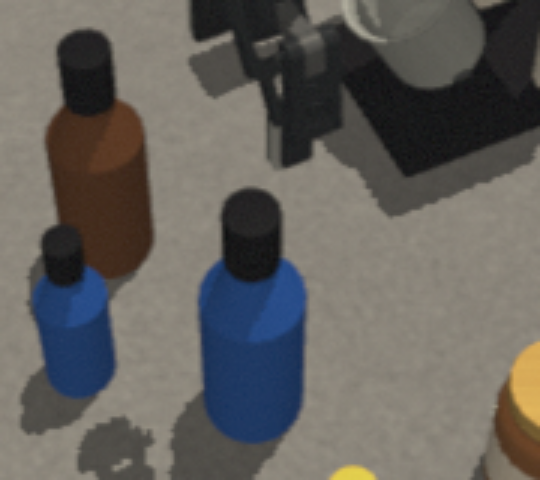

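Run:
```python
from h import *
p,r,s=pose()
for y in(-.057,-.043,.043,.057):
  for z in (-.03,.006): print(y,z,(proj("side",p+r.apply([0,y,z]))-[220,270])*3)
```

```text
-0.057 -0.03 [198.5177 -25.4246]
-0.057 0.006 [200.6519  22.7756]
-0.043 -0.03 [209.9035  -7.7012]
-0.043 0.006 [211.6965  40.4861]
0.043 -0.03 [286.2757 111.1816]
0.043 0.006 [285.5648 158.9369]
0.057 -0.03 [299.8665 132.3374]
0.057 0.006 [298.6707 179.9528]
```

The picture shows the near fingertip at about (290,160), as projected, and the cap at (250,205), matching the predicted (249,207). I'll descend and grip.

Call:
step_arm(plan=[[[0, 0, 0], [0.02, -0.03, 1], 1], [[0, 0, 0], [0.02, -0.03, 2], 1], [[0, 0, 0], [0.02, -0.03, 2.8], 1], [[0, 0, 0], [0.02, -0.03, 3.0], 1], [[0, 0, 0], [0.02, -0.03, 3.0], 0], [[0, 0, 0], [0.02, -0.03, 3.0], 0], [[0, 0, 0], [0.02, -0.03, 3.0], 0], [[0, 0, 0], [0.02, -0.03, 3.0], 0], [[0, 0, 0], [0.02, -0.03, 3.0], 0]])

```text
time: 2.78
position: [0.451, -0.1794, 0.1815]
tcp_rot: [0.001, 0.995, 0.105, 0.001]
wrist_force: [-0.9, -1.6, 5.8]
grip_width: 0.0325
```

Call:
step_arm(plan=[[[0, 0, 0], [0, 0, -0.3], 0], [[0, 0, 0], [0, 0, -1], 0], [[0, 0, 0], [0, 0, -2], 0], [[0, 0, 0], [0, 0, -3], 0], [[0, 0, 0], [0, 0, -4], 0], [[0, 0, 0], [0, 0, -4.5], 0], [[0, 0, 0], [0, 0, -4.5], 0]])

```text
time: 3.65
position: [0.4505, -0.1786, 0.3616]
tcp_rot: [0.0, 0.994, 0.105, 0.001]
wrist_force: [0.2, -0.2, -4.8]
grip_width: 0.0323
```

```bash
cat >> h.py <<'E'
def axpt(s,t,off=0): return mach(*V,(-s*np.sin(t)+off*np.cos(t),0,.045+s*np.cos(t)+off*np.sin(t)))
E
python3 - <<'E'
from h import *
p,r,s=pose(); print(p,s["wrist_force"],s["torque"],s["grip_width"])
print(axpt(.307,.47),go(axpt(.307,.47),.47))
E
```

```text
[ 0.4505 -0.1786  0.3616] [ 0.1768 -0.2111 -4.7811] [ 0.0094 -0.0052 -0.0187] 0.0323272961515948
[0.5092 0.0105 0.3187] ('turn', array([0.0103, 4.4722, 0.0052]), 'shift', array([ 2.4213, -4.3194,  1.0723]))
```

Call:
step_arm(plan=[[[0, 0.5, 0], [0.4, -0.7, 0], 0], [[0, 1.2, 0], [0.8, -1.4, 0], 0], [[0, 2, 0], [1.2, -2.1, 0], 0], [[0, 2.8, 0], [1.6, -2.8, 0], 0], [[0, 3.6, 0], [2, -3.5, 0], 0], [[0, 4.2, 0], [2.3, -4.1, 0.2], 0], [[0, 4.47, 0], [2.42, -4.32, 0.5], 0], [[0, 4.47, 0], [2.42, -4.32, 0.8], 0], [[0, 4.47, 0], [2.42, -4.32, 0.8], 0], [[0, 4.47, 0], [2.42, -4.32, 0.8], 0]])

```text
time: 4.9
position: [0.509, 0.0098, 0.3284]
tcp_rot: [-0.024, 0.967, 0.102, 0.23]
wrist_force: [0.2, 0.3, -2.7]
grip_width: 0.0327
```

Run:
```python
from h import *
p,r,s=pose(); print(p,s["wrist_force"],s["torque"],s["grip_width"])
b=r.apply([0,0,.181])+p; b2=r.apply([0,0,.063])+p
print("bottom",b,go(axpt(.187,.47),.47))
sd=read_camera("side")[170:330,280:440,::-1]; tp=read_camera("top")[120:280,250:410,::-1]
im=np.hstack([cv2.resize(a,(400,400),interpolation=cv2.INTER_CUBIC) for a in(sd,tp)])
cv2.imwrite("pics/c1.png",im)
for P in(b,b2,axpt(.085,.47),axpt(0,.47)): print((proj("side",P)-[280,170])*2.5,(proj("top",P)-[250,120])*2.5+[400,0])
```

```text
[0.509  0.0098 0.3284] [ 0.1782  0.3105 -2.6676] [-0.2152  0.8582  0.0382] 0.0327367056074924
bottom [0.5888 0.0268 0.1668] ('turn', array([ 0.0008,  0.0219, -0.008 ]), 'shift', array([-0.0938, -0.0168,  3.2208]))
[164.7594 208.9059] [599.9543 249.7603]
[109.308  129.0789] [614.2321 287.9035]
[181.5313 240.4171] [594.7648 239.4251]
[213.6419 285.8291] [586.6939 217.5838]
```

View pics/c1.png

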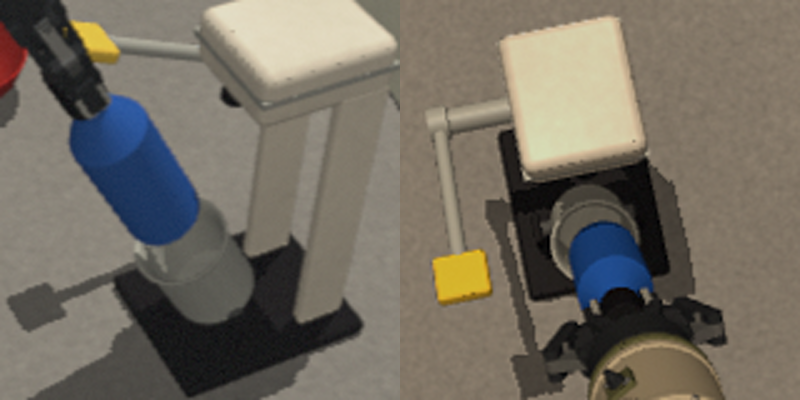

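The bottle is over the cup mouth, tilted along its axis (side crop, bottom end near 165,235; top crop, rim centre near 594,239). The bottle may be a few mm off towards -y. I'll fit both silhouettes to find out.

```bash
cat > fit.py <<'E'
from h import *
from scipy.optimize import minimize
def circ(c,ax,r,n=48):
    u=np.cross(ax,[0,1,0]);u/=np.linalg.norm(u);w=np.cross(ax,u);a=np.linspace(0,2*np.pi,n)
    return [c+r*(np.cos(t)*u+np.sin(t)*w) for t in a]
def hull(n,pts,S):
    q=np.array([proj(n,p) for p in pts])*S; m=np.zeros((480*S,640*S),np.uint8)
    cv2.fillConvexPoly(m,cv2.convexHull((q*16).astype(np.int32)),1,shift=4); return m
E
python3 - <<'E'
from fit import *
S=4; p,r,s=pose(); ims={n:read_camera(n) for n in("side","top")}; M={}
for n in ims:
    cv2.imwrite(f"pics/raw_{n}.png",ims[n][:,:,::-1])
    a=cv2.resize(ims[n],None,fx=S,fy=S,interpolation=cv2.INTER_CUBIC).astype(int)
    m=((a[...,2]>a[...,0]*1.6+8)).astype(np.uint8)
    k,l,st,c=cv2.connectedComponentsWithStats(m); b=(r.apply([0,0,.12])+p); u=(proj(n,b)*S).astype(int)
    M[n]=(l==l[u[1],u[0]]).astype(np.uint8); print(n,u,M[n].sum())
def bot(v):
    rr=r*R.from_rotvec([v[2],v[3],0]); ax=-rr.apply([0,0,1]); o=p+r.apply([v[0],v[1],.181+v[4]-.0])
    return o,ax
def cost(v):
    v=np.array(v)/1000; o,ax=bot(v); c=0
    for n in M:
        A=circ(o,ax,.032)+circ(o+ax*.1,ax,.032); F=A+circ(o+ax*.118,ax,.032)+circ(o+ax*.148,ax,.014)
        hA,hF=hull(n,A,S),hull(n,F,S); c+=(M[n]&(1-hF)).sum()+(hA&(1-M[n])).sum()
    return float(c)
res=minimize(cost,[0]*5,method="Nelder-Mead",options=dict(initial_simplex=np.vstack([np.zeros(5),np.diag([5,5,50,50,5])]),maxiter=250)); print(res.x,res.fun,cost([0]*5))
v=res.x/1000; o,ax=bot(v); print("bottom",o,"axis",ax,"lean",np.arccos(ax[2]))
# rim overlay
out=[]
for n,(x,y) in (("side",(320,225)),("top",(325,165))):
    i=cv2.resize(ims[n][y:y+80,x:x+80,::-1],(400,400),interpolation=cv2.INTER_CUBIC)
    for t,col in((.43,(0,0,255)),(.47,(0,255,0)),(.51,(255,0,255))):
        a=axpt(1,t)-axpt(0,t); q=np.array([(proj(n,P)-[x,y])*5 for P in circ(axpt(.085,t),a,.043)]); cv2.polylines(i,[q.astype(int)],True,col,1)
    out.append(i)
cv2.imwrite("pics/rim.png",np.hstack(out))
E
```

```text
side [1340  950] 28760
top [1330  909] 12487
[ -4.5925   1.6546  -9.6032 -50.8759  -3.3757] 5077.0 6430.0
bottom [0.5839 0.0242 0.1681] axis [-0.3986 -0.0749  0.9141] lean 0.4175950013817188
```

View pics/rim.png

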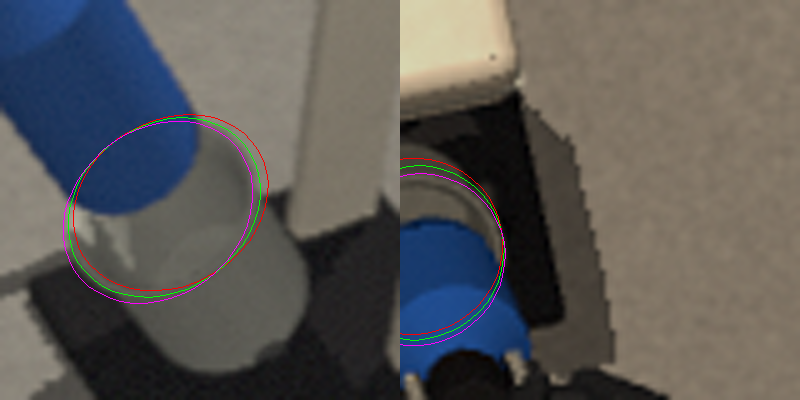

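Run:
```python
from fit import *
out=[]
for n,(x,y) in (("side",(320,235)),("top",(295,180))):
    i=cv2.resize(cv2.imread(f"pics/{n}0.png")[y:y+70,x:x+70],(400,400),interpolation=cv2.INTER_CUBIC); k=400/70
    i=cv2.convertScaleAbs(i,alpha=1.5)
    for t,col in((.40,(0,0,255)),(.48,(0,255,0))):
        a=axpt(1,t)-axpt(0,t); q=np.array([(proj(n,P)-[x,y])*k for P in circ(axpt(.085,t),a,.043)]); cv2.polylines(i,[q.astype(int)],True,col,1)
    out.append(i)
cv2.imwrite("pics/rim2.png",np.hstack(out))
```

```text
(no output)
```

View pics/rim2.png

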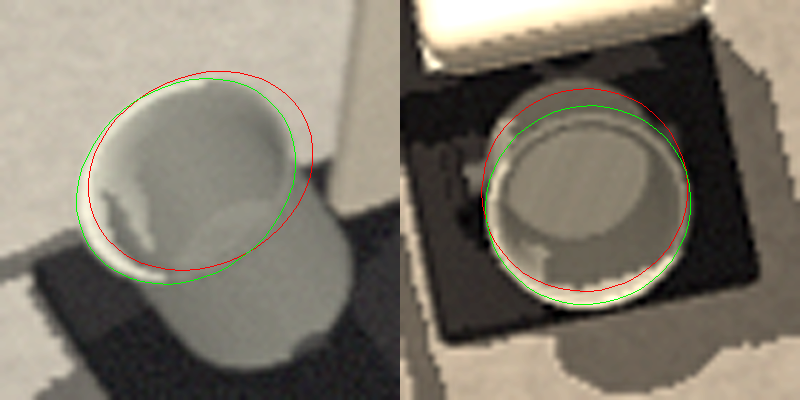

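The picture shows the rim matching a 0.48 rad tilt in both views. The silhouette fit puts the bottle bottom within about 5 mm. I'll insert it slowly and watch the forces.

Call:
step_arm(plan=[[[0, 0.15, 0], [-0.06, -0.02, 0.2], 0], [[0, 0.15, 0], [-0.08, -0.03, 0.4], 0], [[0, 0.15, 0], [-0.08, -0.03, 0.6], 0], [[0, 0.15, 0], [-0.08, -0.03, 0.8], 0], [[0, 0.15, 0], [-0.08, -0.03, 1.0], 0], [[0, 0.15, 0], [-0.08, -0.03, 1.2], 0], [[0, 0.15, 0], [-0.08, -0.03, 1.35], 0], [[0, 0.15, 0], [-0.08, -0.03, 1.5], 0], [[0, 0.15, 0], [-0.08, -0.03, 1.5], 0]])

```text
time: 6.22
position: [0.5322, 0.0167, 0.2728]
tcp_rot: [-0.025, 0.966, 0.102, 0.238]
wrist_force: [0.2, 0.4, -3.8]
grip_width: 0.033
```

Run:
```python
from h import *
p,r,s=pose(); print(p,s["wrist_force"],r.inv().apply(s["wrist_force"]),s["grip_width"]); print(go(axpt(.187,.48),.48))
```

```text
[0.5322 0.0167 0.2728] [ 0.1571  0.3741 -3.7688] [-1.5459 -0.3317  3.4451] 0.033015627710841634
('turn', array([-0.0034, -0.0302, -0.0012]), 'shift', array([-0.0798,  0.0308,  1.7078]))
```

Call:
step_arm(plan=[[[0, 0, 0], [-0.02, 0, 0.1], 0], [[0, 0, 0], [-0.03, 0, 0.2], 0], [[0, 0, 0], [-0.04, 0, 0.3], 0], [[0, 0, 0], [-0.04, 0, 0.4], 0], [[0, 0, 0], [-0.04, 0, 0.5], 0], [[0, 0, 0], [-0.04, 0, 0.6], 0], [[0, 0, 0], [-0.04, 0, 0.6], 0]])

```text
time: 7.1
position: [0.5418, 0.0186, 0.2509]
tcp_rot: [-0.025, 0.966, 0.102, 0.238]
wrist_force: [-0.1, -0.7, -3.2]
grip_width: 0.0327
```

Run:
```python
from h import *
p,r,s=pose(); print(p,s["wrist_force"],r.inv().apply(s["wrist_force"]),s["torque"],s["grip_width"]); print(go(axpt(.187,.48),.48))
```

```text
[0.5418 0.0186 0.2509] [-0.0932 -0.7073 -3.1839] [-1.6908  0.6732  2.7081] [-0.212   0.9724  0.0193] 0.03273985658379038
('turn', array([-0.0024, -0.0318, -0.0013]), 'shift', array([-0.0418,  0.0292,  1.1094]))
```

Call:
step_arm(plan=[[[0, 0, 0], [-0.01, 0.01, 0.12], 0], [[0, 0, 0], [-0.02, 0.02, 0.24], 0], [[0, 0, 0], [-0.03, 0.02, 0.36], 0], [[0, 0, 0], [-0.03, 0.02, 0.48], 0], [[0, 0, 0], [-0.03, 0.02, 0.6], 0], [[0, 0, 0], [-0.03, 0.02, 0.72], 0], [[0, 0, 0], [-0.03, 0.02, 0.84], 0], [[0, 0, 0], [-0.03, 0.02, 0.9], 0], [[0, 0, 0], [-0.03, 0.02, 0.95], 0], [[0, 0, 0], [-0.03, 0.02, 0.95], 0]])

```text
time: 8.35
position: [0.5582, 0.0212, 0.217]
tcp_rot: [-0.025, 0.966, 0.102, 0.238]
wrist_force: [1.0, 1.1, -3.7]
grip_width: 0.0327
```

Run:
```python
from h import *
p,r,s=pose(); print(p,s["wrist_force"],r.inv().apply(s["wrist_force"]),s["torque"],s["grip_width"]); print(go(axpt(.187,.48),.48))
```

```text
[0.5582 0.0212 0.217 ] [ 1.0227  1.0822 -3.7004] [-0.6356 -0.8453  3.846 ] [0.2362 0.6359 0.2093] 0.03268143939633027
('turn', array([ 0.0004, -0.0348, -0.0011]), 'shift', array([-0.0149,  0.0066,  0.1645]))
```

Almost at the floor, so I'll creep down until there is contact.

Call:
step_arm(plan=[[[0, 0, 0], [0, 0, 0.05], 0], [[0, 0, 0], [0, 0, 0.1], 0], [[0, 0, 0], [0, 0, 0.14], 0], [[0, 0, 0], [0, 0, 0.18], 0], [[0, 0, 0], [0, 0, 0.18], 0]])

```text
time: 8.98
position: [0.5623, 0.0212, 0.2123]
tcp_rot: [-0.024, 0.965, 0.101, 0.239]
wrist_force: [-8.8, -2.1, 10.6]
grip_width: 0.0329
```

Run:
```python
from h import *
p,r,s=pose(); print(p,s["wrist_force"],r.inv().apply(s["wrist_force"]),s["torque"],s["grip_width"]); print(go(axpt(.187,.48),.48))
```

```text
[0.5623 0.0212 0.2123] [-8.8298 -2.0603 10.5962] [ -3.0692   0.2022 -13.6025] [-0.5219  1.1857 -0.3447] 0.03286223357003614
('turn', array([ 0.019 , -0.0552, -0.0023]), 'shift', array([-0.0493, -0.0158,  0.0136]))
```

Floor contact came at the predicted depth (about 17 N along the axis). Release and back out.

Call:
step_arm(plan=[[[0, 0, 0], [0, 0, -0.08], 0], [[0, 0, 0], [0, 0, -0.08], 0.6], [[0, 0, 0], [0, 0, -0.08], 1], [[0, 0, 0], [0, 0, -0.08], 1], [[0, 0, 0], [0, 0, -0.4], 1], [[0, 0, 0], [0, 0, -1.0], 1], [[0, 0, 0], [0, 0, -2], 1], [[0, 0, 0], [0, 0, -3], 0], [[0, 0, 0], [0, 0, -3], 0], [[0, 0, 0], [0, 0, -3], 0]])

```text
time: 10.22
position: [0.5068, 0.0104, 0.317]
tcp_rot: [-0.025, 0.965, 0.102, 0.238]
wrist_force: [-0.0, 0.4, -0.5]
grip_width: 0.0321
```

Run:
```python
from h import *
p,r,s=pose(); print(p,s["wrist_force"],s["grip_width"],s["joint_positions"])
sd=read_camera("side")[170:330,280:440,::-1]; tp=read_camera("top")[120:280,250:410,::-1]
im=np.hstack([cv2.resize(a,(400,400),interpolation=cv2.INTER_CUBIC) for a in(sd,tp)])
cv2.imwrite("pics/c2.png",im)
for s_ in(.006,.206): print((proj("side",axpt(s_,.48))-[280,170])*2.5)
# push: contact on cap front at s, tip 19mm ahead of TCP
def push(t,th,s_=.17,rad=.017):
    c=axpt(s_,t,-rad); z=Rt(th).apply([0,0,1]); return c-z*.019
for th in (.48,.9): print(push(.48,th),go(push(.48,th),th))
```

```text
[0.5068 0.0104 0.317 ] [-0.0212  0.419  -0.4846] 0.032106353101039625 [ 0.6688 -0.2976 -0.5906  2.0011 -0.3587  0.9407 -1.1542]
[211.4461 282.8401]
[126.0665 166.6177]
[0.5451 0.0182 0.2048] ('turn', array([-0.0068, -0.025 , -0.    ]), 'shift', array([-0.424 ,  0.0163,  2.9188]))
[0.5391 0.0169 0.1997] ('turn', array([-0.0067,  3.9857, -0.0014]), 'shift', array([-0.6178,  0.0164,  2.9595]))
```

View pics/c2.png

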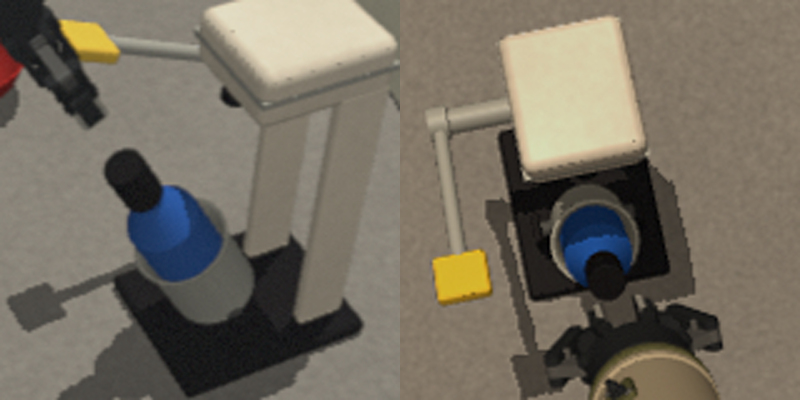

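The cap top is at side crop (126,160) against a predicted (126,167) if seated, so the bottle is down in the cup. I'll move the closed fingers to the front of the cap.

Call:
step_arm(plan=[[[0, 0.5, 0], [-0.8, 0, 0], 0], [[0, 1.5, 0], [-1.6, 0, 0], 0], [[0, 2.7, 0], [-1.6, 0, 0.4], 0], [[0, 4, 0], [-1.6, 0, 1.2], 0], [[0, 4, 0], [-1.6, 0, 2.1], 0], [[0, 4, 0], [-1.6, 0, 2.9], 0], [[0, 4, 0], [-1.6, 0, 2.9], 0], [[0, 4, 0], [-1.6, 0, 2.9], 0]])

```text
time: 11.32
position: [0.5266, 0.0098, 0.2054]
tcp_rot: [-0.048, 0.903, 0.095, 0.417]
wrist_force: [-1.0, 0.1, 0.3]
grip_width: 0.0
```

```bash
cat >> h.py <<'E'
def push(t,th,s_=.17,rad=.022):
    c=axpt(s_,t,-rad); z=Rt(th).apply([0,0,1]); return c-z*.019
E
python3 - <<'E'
from h import *
p,r,s=pose(); print(p,s["wrist_force"],s["grip_width"],s["joint_positions"])
for t in (.48,.4,.3,.2,.1,.05,0): print(t,go(push(t,.9),.9)[1::2])
E
```

```text
[0.5266 0.0098 0.2054] [-1.0165  0.1415  0.2851] 1.4658802477433373e-05 [ 0.4984 -0.2602 -0.4488  2.416  -1.2679  0.3011 -0.2282]
0.48 (array([-0.066 ,  0.3161, -0.0395]), array([-0.0029, -0.1057,  0.306 ]))
0.4 (array([-0.066 ,  0.3161, -0.0395]), array([ 0.3248, -0.1064,  0.4068]))
0.3 (array([-0.066 ,  0.3161, -0.0395]), array([ 0.7212, -0.1068,  0.5689]))
0.2 (array([-0.066 ,  0.3161, -0.0395]), array([ 1.0996, -0.1069,  0.7698]))
0.1 (array([-0.066 ,  0.3161, -0.0395]), array([ 1.4559, -0.1067,  1.0075]))
0.05 (array([-0.066 ,  0.3161, -0.0395]), array([ 1.6248, -0.1065,  1.1394]))
0 (array([-0.066 ,  0.3161, -0.0395]), array([ 1.7868, -0.1061,  1.2796]))
```

Joints 4 and 5 are at their range limits here, so I'll reduce the tilt before pushing.

Call:
step_arm(plan=[[[0, -1, 0], [0, 0, -0.2], 0], [[0, -2, 0], [0, 0, -0.2], 0], [[0, -2, 0], [0, 0, -0.2], 0], [[0, -2, 0], [0, 0, -0.2], 0]])

```text
time: 11.82
position: [0.5212, 0.0071, 0.2123]
tcp_rot: [-0.034, 0.941, 0.099, 0.322]
wrist_force: [0.6, 0.0, 0.9]
grip_width: 0.0
```

Run:
```python
from h import *
p,r,s=pose(); print(p,s["wrist_force"],s["grip_width"],s["joint_positions"])
for t in (.48,.4,.3,.2,.1,.05,0): print(t,go(push(t,.7),.7)[1::2])
```

```text
[0.5212 0.0071 0.2123] [0.5535 0.0421 0.9346] 7.101739207571868e-06 [ 0.7567 -0.2597 -0.6877  2.2619 -0.6681  0.5164 -0.8352]
0.48 (array([-0.0093,  0.3863, -0.0002]), array([ 0.1641, -0.1445,  0.5128]))
0.4 (array([-0.0093,  0.3863, -0.0002]), array([ 0.5054, -0.1445,  0.5439]))
0.3 (array([-0.0093,  0.3863, -0.0002]), array([ 0.9268, -0.1444,  0.6209]))
0.2 (array([-0.0093,  0.3863, -0.0002]), array([ 1.3384, -0.1443,  0.7396]))
0.1 (array([-0.0093,  0.3863, -0.0002]), array([ 1.7361, -0.1442,  0.8989]))
0.05 (array([-0.0093,  0.3863, -0.0002]), array([ 1.9284, -0.1441,  0.9932]))
0 (array([-0.0093,  0.3863, -0.0002]), array([ 2.1159, -0.144 ,  1.097 ]))
```

Call:
step_arm(plan=[[[0, 0, 0], [0, -0.14, 0.3], 0], [[0, 0, 0], [0.15, -0.14, 0.5], 0], [[0, 0, 0], [0.35, -0.14, 0.53], 0], [[0, 0, 0], [0.5, -0.14, 0.54], 0], [[0, 0, 0], [0.65, -0.14, 0.57], 0], [[0, 0, 0], [0.8, -0.14, 0.6], 0], [[0, 0, 0], [0.95, -0.14, 0.63], 0], [[0, 0, 0], [1.1, -0.14, 0.67], 0], [[0, 0, 0], [1.25, -0.14, 0.71], 0], [[0, 0, 0], [1.4, -0.14, 0.76], 0], [[0, 0, 0], [1.55, -0.14, 0.82], 0], [[0, 0, 0], [1.55, -0.14, 0.82], 0]])

```text
time: 13.32
position: [0.5883, 0.0272, 0.2225]
tcp_rot: [-0.035, 0.941, 0.1, 0.321]
wrist_force: [0.3, -1.3, -0.7]
grip_width: -0.0
```

Run:
```python
from h import *
p,r,s=pose(); print(p,s["wrist_force"],s["joint_positions"])
for t in (.15,.1,.05,0): print(t,go(push(t,.66),.66)[1::2])
sd=read_camera("side")[130:330,270:470,::-1]; tp=read_camera("top")[120:280,250:410,::-1]
cv2.imwrite("pics/c3.png",np.hstack([cv2.resize(a,(400,400),interpolation=cv2.INTER_CUBIC) for a in(sd,tp)]))
```

```text
[0.5883 0.0272 0.2225] [ 0.2705 -1.31   -0.6805] [ 0.843  -0.0785 -0.8687  2.106  -0.3769  0.4604 -1.1184]
0.15 (array([-0.0332,  0.0189,  0.0067]), array([ 0.0241, -0.0033, -0.0552]))
0.1 (array([-0.0332,  0.0189,  0.0067]), array([ 0.2211, -0.0029,  0.0291]))
0.05 (array([-0.0332,  0.0189,  0.0067]), array([ 0.4136, -0.0024,  0.1231]))
0 (array([-0.0332,  0.0189,  0.0067]), array([ 0.6012, -0.0019,  0.2266]))
```

View pics/c3.png

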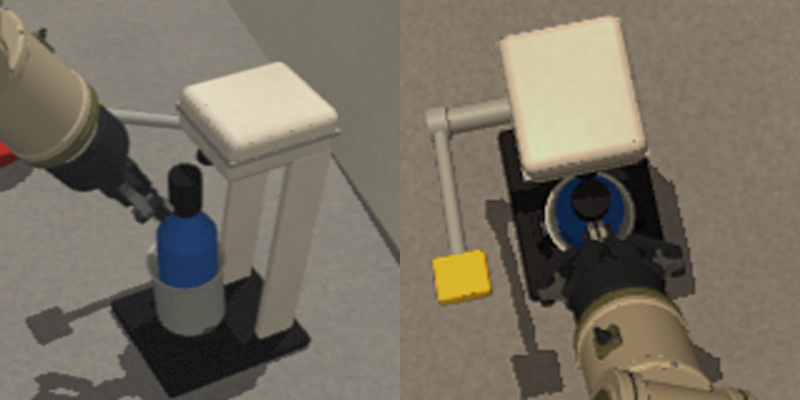

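The bottle is in the cup and nearly upright, and the fingertips are in contact with the cap. I'll finish the swing gently.

Call:
step_arm(plan=[[[0, 0, 0], [0.12, 0, 0.03], 0], [[0, 0, 0], [0.24, 0, 0.05], 0], [[0, 0, 0], [0.36, 0, 0.1], 0], [[0, 0, 0], [0.44, 0, 0.14], 0], [[0, 0, 0], [0.5, 0, 0.17], 0], [[0, 0, 0], [0.55, 0, 0.2], 0], [[0, 0, 0], [0.55, 0, 0.2], 0]])

```text
time: 14.3
position: [0.6096, 0.0318, 0.2291]
tcp_rot: [-0.035, 0.941, 0.1, 0.321]
wrist_force: [-2.1, -1.2, -2.8]
grip_width: -0.0002
```

Run:
```python
from h import *
p,r,s=pose(); print(p,s["wrist_force"],R.from_rotvec([0,0,-.21]).apply(s["wrist_force"]),s["torque"],go(push(0,.66),.66)[3])
```

```text
[0.6096 0.0318 0.2291] [-2.0778 -1.2399 -2.8291] [-2.2906 -0.7796 -2.8291] [-0.2641  1.1018 -0.083 ] [ 0.0691 -0.0027  0.0257]
```

Call:
step_arm(plan=[[[0, 0, 0], [0.04, 0, 0.03], 0], [[0, 0, 0], [0.08, 0, 0.06], 0], [[0, 0, 0], [0.12, 0, 0.09], 0], [[0, 0, 0], [0.16, 0, 0.12], 0], [[0, 0, 0], [0.16, 0, 0.12], 0]])

```text
time: 14.92
position: [0.6174, 0.0332, 0.2295]
tcp_rot: [-0.035, 0.941, 0.1, 0.321]
wrist_force: [-9.4, -2.5, 6.8]
grip_width: -0.0
```

Run:
```python
from h import *
p,r,s=pose(); print(p,s["wrist_force"],R.from_rotvec([0,0,-.21]).apply(s["wrist_force"]),s["torque"],go(push(0,.66),.66)[3])
```

```text
[0.6174 0.0332 0.2295] [-9.3714 -2.5355  6.7832] [-9.6941 -0.5262  6.7832] [-0.3818  1.3764 -0.0741] [-0.0934 -0.0103 -0.0893]
```

Call:
step_arm(plan=[[[0, 0, 0], [0.04, 0, 0.03], 0], [[0, 0, 0], [0.08, 0, 0.06], 0], [[0, 0, 0], [0.08, 0, 0.06], 0], [[0, 0, 0], [0.08, 0, 0.06], 0]])

```text
time: 15.42
position: [0.6204, 0.0333, 0.2294]
tcp_rot: [-0.034, 0.942, 0.1, 0.32]
wrist_force: [-31.9, -7.3, 22.0]
grip_width: -0.0001
```

Run:
```python
from fit import *
p,r,s=pose(); print(p,R.from_rotvec([0,0,-.21]).apply(s["wrist_force"]),s["torque"],go(push(0,.66),.66)[3])
i=read_camera("side"); cv2.imwrite("pics/raw_up.png",i[:,:,::-1]); a=i.astype(int); m=(a[...,2]>a[...,0]*1.6+8); m[:, :320]=0; m[340:]=0
ys,xs=np.nonzero(m); 
for y in range(ys.min(),ys.max()+1,4): print(y,xs[ys==y].min(),xs[ys==y].max(),end="; ")
print()
for t in(0,.05,.1):
    print(t,[proj("side",axpt(z,t)) for z in(.085,.124,.154,.206)])
```

```text
[0.6204 0.0333 0.2294] [-32.7395  -0.5204  21.9906] [-0.5813  3.034   0.0325] [-0.1514 -0.0239 -0.1369]
231 368 370; 235 362 382; 239 359 385; 243 358 386; 247 358 386; 251 357 385; 255 356 385; 259 355 384; 263 354 383; 267 359 381; 
0 [array([368.6135, 257.3972]), array([370.1828, 244.0066]), array([371.4473, 233.2175]), array([373.7672, 213.4229])]
0.05 [array([366.8924, 258.0549]), array([367.6075, 244.9658]), array([368.1844, 234.4071]), array([369.2444, 215.0067])]
0.1 [array([365.1633, 258.7837]), array([365.0169, 246.0355]), array([364.8986, 235.741 ]), array([364.6811, 216.8008])]
```

Hard stop reached (force jumped to 33 N) and the silhouette matches tilt 0. Now retreating straight back.

Call:
step_arm(plan=[[[0, 0, 0], [-0.08, 0, -0.06], 0], [[0, 0, 0], [-0.16, 0, -0.12], 0], [[0, 0, 0], [-0.4, 0, -0.3], 0], [[0, 0, 0], [-1, 0, -0.78], 0], [[0, 0, 0], [-1.6, 0, -1.22], 0], [[0, 0, 0], [-2, 0, -2.4], 0], [[0, 0, 0], [-2, 0, -3.2], 0], [[0, 0, 0], [-2, 0, -3.2], 0]])

```text
time: 16.48
position: [0.4832, 0.004, 0.2843]
tcp_rot: [-0.034, 0.941, 0.1, 0.323]
wrist_force: [-0.1, -0.3, -0.7]
grip_width: -0.0003
```

```bash
cat >> h.py <<'E'
def pad(q,d=0):
    t=.4-q; a=.17+d; return mach(*V,(.085-a*np.cos(t)+.007*np.sin(t),.12,.19+a*np.sin(t)+.007*np.cos(t)))
E
python3 - <<'E'
from fit import *
p,r,s=pose(); print(p,s["wrist_force"],s["joint_positions"])
i=read_camera("side"); cv2.imwrite("pics/raw_up2.png",i[:,:,::-1]); cv2.imwrite("pics/raw_up2t.png",read_camera("top")[:,:,::-1]); a=i.astype(int)
m=(a[...,2]>a[...,0]*1.6+8); m[:, :320]=0; m[340:]=0
ys,xs=np.nonzero(m)
print([(y,(xs[ys==y].min()+xs[ys==y].max())/2) for y in range(235,264,4)])
k=(a.sum(2)<110); k[:195]=0;k[228:]=0;k[:,:352]=0;k[:,395:]=0
ys,xs=np.nonzero(k); print("cap",[(y,xs[ys==y].min(),xs[ys==y].max()) for y in range(ys.min(),ys.max(),3)])
for t in(0,.05,.1): print(t,[proj("side",axpt(z,t)) for z in(.085,.124,.154,.206)])
# paddle in both views: yellow centroid
for n,im in(("side",i),("top",read_camera("top"))):
    b=im.astype(int); y=((b[...,0]>120)&(b[...,1]>90)&(b[...,2]<b[...,0]*.35)).astype(np.uint8)
    kk,l,st,c=cv2.connectedComponentsWithStats(y); print(n,[(c[j],st[j,4]) for j in range(1,kk) if st[j,4]>60],proj(n,pad(0)))
print("tip over paddle", pad(0),pad(.75),go(pad(0)+[0,0,.06],0))
E
```

```text
[0.4832 0.004  0.2843] [-0.0834 -0.2691 -0.6772] [ 0.7895 -0.467  -0.604   2.2301 -0.7177  0.7716 -0.8132]
[(235, np.float64(369.5)), (239, np.float64(369.0)), (243, np.float64(369.0)), (247, np.float64(369.0)), (251, np.float64(368.5)), (255, np.float64(368.0)), (259, np.float64(367.5)), (263, np.float64(367.5))]
cap [(206, np.int64(369), np.int64(370)), (209, np.int64(369), np.int64(372)), (212, np.int64(366), np.int64(375)), (215, np.int64(365), np.int64(377)), (218, np.int64(365), np.int64(379)), (221, np.int64(365), np.int64(379)), (224, np.int64(364), np.int64(378))]
0 [array([368.6135, 257.3972]), array([370.1828, 244.0066]), array([371.4473, 233.2175]), array([373.7672, 213.4229])]
0.05 [array([366.8924, 258.0549]), array([367.6075, 244.9658]), array([368.1844, 234.4071]), array([369.2444, 215.0067])]
0.1 [array([365.1633, 258.7837]), array([365.0169, 246.0355]), array([364.8986, 235.741 ]), array([364.6811, 216.8008])]
side [(array([313.9438, 186.1985]), np.int32(267)), (array([337.0239, 435.6693]), np.int32(251))] [314.8063 184.7154]
top [(array([457.1619, 215.5594]), np.int32(488)), (array([274.2462, 230.3291]), np.int32(398)), (array([500.2389, 273.3805]), np.int32(113))] [274.9239 229.1869]
tip over paddle [0.5528 0.1425 0.2626] [0.5448 0.1408 0.1383] ('turn', array([-0.0283, -6.2696,  0.0223]), 'shift', array([ 2.5573, -3.0023,  0.6689]))
```

Run:
```python
from fit import *
A=cv2.imread("pics/raw_up.png");B=cv2.imread("pics/raw_up2.png")
def sh(y0,y1,x0,x1):
    a=A[y0:y1,x0:x1].astype(np.float32).mean(2);b=B[y0:y1,x0:x1].astype(np.float32).mean(2)
    return cv2.phaseCorrelate(a,b,cv2.createHanningWindow(a.shape[::-1],cv2.CV_32F))
print("cup",sh(264,290,345,395),"bottle",sh(236,262,345,400))
out=[]
for I,t in ((A,0),(B,0)):
    x,y=335,195; i=cv2.resize(I[y:y+100,x:x+66],(396,600),interpolation=cv2.INTER_CUBIC); i=cv2.convertScaleAbs(i,alpha=1.6)
    for t,col in((0,(0,255,0)),(.06,(0,0,255))):
        a=axpt(1,t)-axpt(0,t)
        for s_,rr in((.085,.043),(.206,.017)): 
            q=np.array([(proj("side",P)-[x,y])*6 for P in circ(axpt(s_,t),a,rr)]); cv2.polylines(i,[q.astype(int)],True,col,1)
    out.append(i)
cv2.imwrite("pics/up.png",np.hstack(out))
```

```text
cup ((0.04759616813714018, 0.490864411709504), 0.929146602065475) bottle ((-2.958173237995119, 1.6367891830815626), 0.5113818451210305)
```

View pics/up.png

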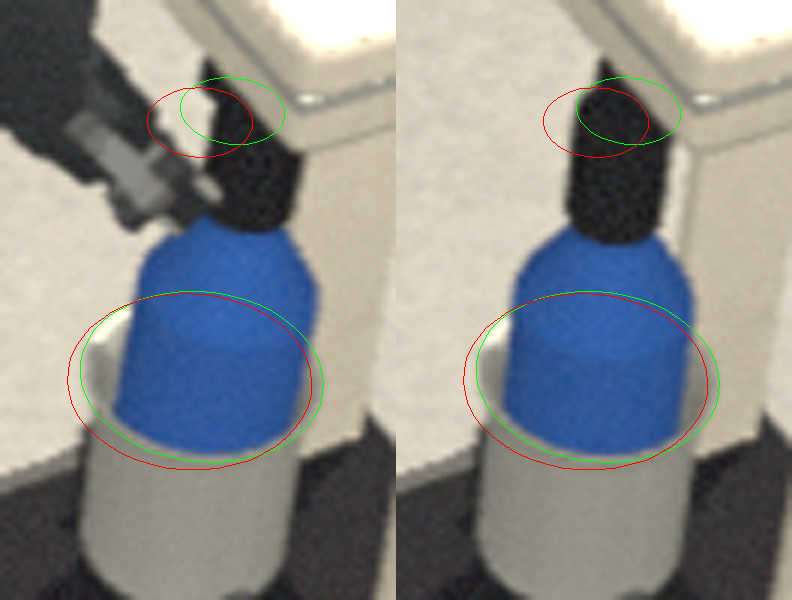

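The cup did not move on release (shift 0.05 px). The bottle settled flat in it and stands upright, with the cap left edge at 572 against 577 predicted. Next is the lever: I'll raise and move the closed fingers above the paddle with the tool vertical.

Call:
step_arm(plan=[[[0, -1, 0], [0.6, 0, -0.8], 0], [[0, -2.2, 0], [0.9, -0.5, -1.0], 0], [[0, -3.6, 0], [1.3, -1.2, -0.9], 0], [[0, -5, 0], [1.7, -2, -0.6], 0], [[0, -6.27, 0], [2.2, -2.6, -0.2], 0], [[0, -6.27, 0], [2.5, -3, 0.3], 0], [[0, -6.27, 0], [2.55, -3, 0.67], 0], [[0, -6.27, 0], [2.55, -3, 0.67], 0], [[0, -6.27, 0], [2.55, -3, 0.67], 0]])

```text
time: 17.75
position: [0.5523, 0.1425, 0.3227]
tcp_rot: [-0.002, 0.994, 0.107, -0.0]
wrist_force: [-0.2, -0.4, -0.1]
grip_width: -0.0001
```

Run:
```python
from h import *
p,r,s=pose(); print(p,r.as_matrix()[:,2],s["wrist_force"],s["joint_positions"])
for q in(0,.2,.4,.6,.75): print(q,go(pad(q,.0)+[0,0,.019],0))
```

```text
[0.5523 0.1425 0.3227] [-0.001   0.0042 -1.    ] [-0.2181 -0.4264 -0.0961] [ 0.6005  0.4205 -1.2305  1.4489  0.3912  1.545  -1.9673]
0 ('turn', array([-0.0408,  0.0012,  0.0369]), 'shift', array([0.0135, 0.0074, 1.0253]))
0.2 ('turn', array([-0.0408,  0.0012,  0.0369]), 'shift', array([-0.2706,  0.0097,  1.8257]))
0.4 ('turn', array([-0.0408,  0.0012,  0.0369]), 'shift', array([-0.39  ,  0.0129,  2.6665]))
0.6 ('turn', array([-0.0408,  0.0012,  0.0369]), 'shift', array([-0.3399,  0.0167,  3.5144]))
0.75 ('turn', array([-0.0408,  0.0012,  0.0369]), 'shift', array([-0.1921,  0.0199,  4.1344]))
```

Call:
step_arm(plan=[[[0, 0, 0], [0, 0, 0.8], 0], [[0, 0, 0], [0, 0, 1.0], 0], [[0, 0, 0], [-0.1, 0, 1.3], 0], [[0, 0, 0], [-0.2, 0, 1.6], 0], [[0, 0, 0], [-0.27, 0, 1.85], 0], [[0, 0, 0], [-0.33, 0, 2.15], 0], [[0, 0, 0], [-0.37, 0, 2.45], 0], [[0, 0, 0], [-0.39, 0, 2.75], 0], [[0, 0, 0], [-0.38, 0, 3.05], 0], [[0, 0, 0], [-0.36, 0, 3.35], 0], [[0, 0, 0], [-0.32, 0, 3.65], 0], [[0, 0, 0], [-0.25, 0, 3.9], 0]])

```text
time: 19.25
position: [0.5427, 0.1402, 0.1662]
tcp_rot: [-0.001, 0.994, 0.106, -0.0]
wrist_force: [-0.2, -1.9, 4.7]
grip_width: -0.0
```

Run:
```python
from h import *
p,r,s=pose(); print(p,r.as_matrix()[:,2],s["wrist_force"],s["joint_positions"])
for q in(.7,.75): print(q,go(pad(q,.0)+[0,0,.019],0)[3])
```

```text
[0.5427 0.1402 0.1662] [-0.0004  0.0019 -1.    ] [-0.2234 -1.9483  4.6588] [ 0.5809  0.5109 -1.161   1.6973  0.4882  1.2618 -2.046 ]
0.7 [-0.0056 -0.0037  0.0199]
0.75 [ 0.054  -0.0032  0.224 ]
```

Call:
step_arm(plan=[[[0, 0, 0], [0.02, 0, 0.1], 0], [[0, 0, 0], [0.04, 0, 0.18], 0], [[0, 0, 0], [0.05, 0, 0.24], 0], [[0, 0, 0], [0.05, 0, 0.28], 0], [[0, 0, 0], [0.05, 0, 0.28], 0]])

```text
time: 19.88
position: [0.5451, 0.1408, 0.1575]
tcp_rot: [-0.001, 0.994, 0.106, 0.001]
wrist_force: [-6.2, -7.2, 24.3]
grip_width: 0.0
```

Run:
```python
from h import *
p,r,s=pose(); print(p,s["wrist_force"],go(pad(.75)+[0,0,.019],0)[3])
```

```text
[0.5451 0.1408 0.1575] [-6.2223 -7.1727 24.3112] [-0.0074 -0.0009  0.0064]
```

It is at the hard stop (24 N, above the 6 N spring load). I'll hold it for 1.1 s.

Call:
step_arm(plan=[[[0, 0, 0], [0, 0, 0], 0], [[0, 0, 0], [0, 0, 0], 0], [[0, 0, 0], [0, 0, 0], 0], [[0, 0, 0], [0, 0, 0], 0], [[0, 0, 0], [0, 0, 0], 0], [[0, 0, 0], [0, 0, 0], 0], [[0, 0, 0], [0, 0, 0], 0], [[0, 0, 0], [0, 0, 0], 0], [[0, 0, 0], [0, 0, 0], 0]])

```text
time: 21.0
position: [0.5451, 0.1408, 0.1576]
tcp_rot: [-0.0, 0.994, 0.106, 0.001]
wrist_force: [-6.7, -6.5, 24.5]
grip_width: -0.0006
```

Run:
```python
from h import *
p,r,s=pose(); print(p,s["wrist_force"])
for q in(.75,.6,.4,.2,0): print(q,go(pad(q,.0)+[0,0,.019],0)[3])
a=read_camera("side"); cv2.imwrite("pics/down.png",a[:,:,::-1]); a=a.astype(int)
m=(a[...,2]>a[...,0]*1.6+8); m[:, :320]=0; m[340:]=0; ys,xs=np.nonzero(m)
print([(y,(xs[ys==y].min()+xs[ys==y].max())/2) for y in range(235,264,4)])
```

```text
[0.5451 0.1408 0.1576] [-6.6537 -6.4596 24.4576]
0.75 [-0.0074 -0.0019  0.0071]
0.6 [-0.1542 -0.0028 -0.6132]
0.4 [-0.203  -0.0036 -1.4611]
0.2 [-0.0823 -0.0041 -2.3018]
0 [ 0.203  -0.0041 -3.1018]
[(235, np.float64(369.5)), (239, np.float64(369.0)), (243, np.float64(369.0)), (247, np.float64(369.0)), (251, np.float64(368.5)), (255, np.float64(368.0)), (259, np.float64(367.5)), (263, np.float64(367.5))]
```

The bottle is unmoved. Easing the lever up at about 0.35 rad/s.

Call:
step_arm(plan=[[[0, 0, 0], [-0.03, 0, -0.12], 0], [[0, 0, 0], [-0.06, 0, -0.28], 0], [[0, 0, 0], [-0.1, 0, -0.44], 0], [[0, 0, 0], [-0.15, 0, -0.6], 0], [[0, 0, 0], [-0.17, 0, -0.76], 0], [[0, 0, 0], [-0.18, 0, -0.92], 0], [[0, 0, 0], [-0.19, 0, -1.08], 0], [[0, 0, 0], [-0.2, 0, -1.24], 0], [[0, 0, 0], [-0.2, 0, -1.4], 0], [[0, 0, 0], [-0.19, 0, -1.56], 0], [[0, 0, 0], [-0.17, 0, -1.72], 0], [[0, 0, 0], [-0.15, 0, -1.88], 0]])

```text
time: 22.55
position: [0.5385, 0.1394, 0.2312]
tcp_rot: [-0.001, 0.994, 0.106, -0.0]
wrist_force: [-2.8, 0.6, 3.4]
grip_width: -0.0001
```

Call:
step_arm(plan=[[[0, 0, 0], [0.02, 0, -0.16], 0], [[0, 0, 0], [0.05, 0, -0.32], 0], [[0, 0, 0], [0.08, 0, -0.48], 0], [[0, 0, 0], [0.12, 0, -0.64], 0], [[0, 0, 0], [0.17, 0, -0.8], 0], [[0, 0, 0], [0.22, 0, -0.95], 0], [[0, 0, 0], [0.27, 0, -1.1], 0], [[0, 0, 0], [0.3, 0, -1.22], 0], [[0, 0, 0], [0.3, 0, -1.34], 0], [[0, 0, 0], [0.3, 0, -1.46], 0], [[0, 0, 0], [0.3, 0, -1.6], 0], [[0, 0, 0], [0.3, 0, -1.8], 0]])

```text
time: 24.05
position: [0.5503, 0.1416, 0.3032]
tcp_rot: [-0.001, 0.994, 0.106, -0.0]
wrist_force: [-0.4, -0.4, 0.5]
grip_width: 0.0002
```

Call:
step_arm(plan=[[[0, 0, 0], [0, 0, -0.3], 0], [[0, 0, 0], [-0.5, 0, -0.8], 0], [[0, 0, 0], [-1.5, 0, -1.2], 0], [[0, 0, 0], [-2.5, 0, -1.2], 0], [[0, 0, 0], [-2.5, 0, -1.2], 0], [[0, 0, 0], [-2.5, 0, -1.2], 0]])

```text
time: 24.8
position: [0.4526, 0.1201, 0.3514]
tcp_rot: [0.001, 0.994, 0.105, 0.0]
wrist_force: [0.2, -0.5, -0.4]
grip_width: -0.0
```

Run:
```python
from h import *
p,r,s=pose(); print(p,s["wrist_force"],s["time"])
S,T=read_camera("side"),read_camera("top")
for n,im in(("side",S),("top",T)):
    b=im.astype(int); y=((b[...,0]>120)&(b[...,1]>90)&(b[...,2]<b[...,0]*.35)).astype(np.uint8)
    kk,l,st,c=cv2.connectedComponentsWithStats(y); print(n,[(c[j],st[j,4]) for j in range(1,kk) if st[j,4]>60])
a=S.astype(int); m=(a[...,2]>a[...,0]*1.6+8); m[:, :320]=0; m[340:]=0; ys,xs=np.nonzero(m)
print([(y,(xs[ys==y].min()+xs[ys==y].max())/2) for y in range(235,264,4)])
cv2.imwrite("pics/end.png",np.hstack([cv2.resize(i,(400,300),interpolation=cv2.INTER_AREA) for i in(S[:,:,::-1],T[:,:,::-1])]))
```

```text
[0.4526 0.1201 0.3514] [ 0.1628 -0.5233 -0.4043] 24.8
side [(array([313.9142, 186.2425]), np.int32(268)), (array([336.8719, 435.7727]), np.int32(242))]
top [(array([457.1708, 215.5062]), np.int32(486)), (array([500.2389, 273.3805]), np.int32(113))]
[(235, np.float64(369.5)), (239, np.float64(369.0)), (243, np.float64(369.0)), (247, np.float64(369.0)), (251, np.float64(368.5)), (255, np.float64(368.0)), (259, np.float64(367.5)), (263, np.float64(367.5))]
```

View pics/end.png

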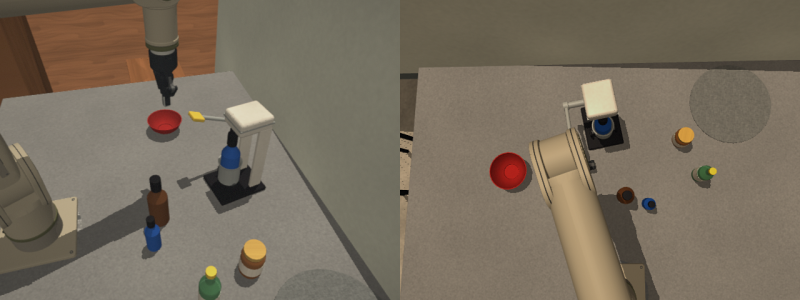

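The final picture shows the bottle upright in the cup (side 230,170), the paddle back at its rest pixel (313.9,186.2, same as at the start), the bystanders unmoved and the arm clear. Handing in.

```bash
python3 -c "
from station import arm
print(arm.hand_in())"
```

```text
the job is handed in; nothing more can be done
None
```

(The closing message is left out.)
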